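Tip a slide carrier out of its tray and lay it on the light box

TASK

Press the slide carrier plate's end that overhangs the ramp of its tray so that it tips up and rests leaning on the ramp, and let go of it. Take it by the raised end and lay it down gently, flat and slides up, on the narrow wooden block; let go, take it again across its width, and lay it flat, slides up, on the light box, centred on the lit panel with its long side along the panel's. Never let the plate drop, and leave the other things on the bench where they are.

Things in the scene. Friction and masses are not known exactly. Their poses are not given: they have to be found in the camera images.
- plate: Slide carrier: flat aluminium plate 120 x 64 x 8 mm, 0.14 to 0.22 kg, two microscope slides let into its top, no handle. Origin: centre of its underside; x along its length, y its width, z up out of its top face. It starts lying flat in the tray, its x axis along the tray's x within 0.02 rad (noise aside).
- tray: Grey tipping tray, fixed, 134 x 86 x 72 mm, length along x. Origin on the bench under the bed's edge. From x = -72 to 0 mm a flat bed, 64 mm high; then a ramp. Two side walls 8 mm thick, 72 mm high, x = -72 to 62 mm, stand 70 mm apart, flush with the lying plate's top, so its long sides cannot be gripped; both ends are open.
- edge (a point): Middle of the bed's edge (tray x = 0, 64 mm high), tray axes. From here the ramp falls towards +x, 55 degrees below level, 68 mm long, to a ledge square to it (corner at x = 39, z = 8 mm over the bench) reaching 16 mm out from the ramp. The plate's middle starts 6 to 10 mm to the -x side, so its +x end overhangs by 50 to 54 mm.
- raised (a point): Where the middle of the raised end's lower edge is once tipped (tray x = -30, z = 106 mm). Pressed down on its overhang with a few newtons, the plate tips about the edge, slides down the ramp by itself once steep enough, and stays leaning on ramp and ledge at 55 degrees, x axis pointing down the ramp.
- block: Wooden set-down block, fixed: 90 mm long (x), 36 mm wide, top 45 mm above the bench, narrower than the plate so that fingers can take the plate's long sides; a fence 8 mm thick at its +x end (x = 37 to 45 mm) stands 6 mm above the top; a foot plate 130 x 75 mm, 4 mm thick. Origin: on the bench under its centre. A plate butting the fence overhangs the -x end by 38 mm.
- lightbox: Grey light box, fixed, 240 (x) x 136 x 24 mm, flat top 24 mm above the bench. Origin: on the bench under its centre. A small dish stands on its +x end.
- panel (a point): Centre of the light box's lit panel (white, grey rim), 150 mm along x by 90 mm along y, flush with the top, 24 mm above the bench; axes those of the light box, 28 mm to the -x side of its centre.
- dish: Bystander: round white dish, 44 mm across, 14 mm high, on the light box. Origin under its centre.
- bottle: Bystander: small amber bottle, 30 mm across, 70 mm high, near the block's +x end. Origin under its centre.
- brush: Bystander: brush 150 mm long lying on the bench beside the tray (its +y side). Origin on the bench, under its middle.
- slidebox: Bystander: blue open box 90 x 85 x 32 mm beyond the block's +x end. Origin under its centre.

How it is judged:
By the outcome, as a careful person would: the job done as asked, in the order asked, and still so for the second after the job is handed in, with the robot touching nothing.
It also fails if it takes over 72 s, if anything falls off the work surface, if the arm or the gripper's body presses on something with over 40 N, if the wrist force passes 120 N, or if a joint passes its speed limit or range.

ROBOT

A 6-joint arm with a two-finger parallel gripper is mounted at the origin on the work surface. World frame = base frame: x ahead of the robot, y to its left, z up, the work surface at z = 0. Lengths are in m, angles in rad, forces in N, time in s.
With the tool pointing down it reaches from about 0.35 to 0.85 m from the base axis. Payload 8.1 kg.
Tool frame: the origin (TCP) lies midway between the tips of the shut fingers; the grasp point (between the pads) lies 19 mm behind it; z points along the fingers, y is the line along which they close (so a half turn about z gives the same grasp; the last joint's range is limited). The gripper opens to 93 mm and grips with 3 to 60 N. Pads are 15 mm wide; open, the fingers measure 128 mm over their backs; the gripper's body (75 mm by 188 mm) begins 65 mm behind the grasp point.
Start: joints at [1.093, 0.13, 1.488, -0, 1.523, -0.085], TCP at [0.23, 0.554, 0.219] pointing down, gripper open.
Joint ranges: [-2.96, 2.96], [-0.89, 2.26], [0.02, 2.5], [-1.34, 4.48], [0, 2.73], [-2.66, 2.66]. Speed limits (rad/s): [2.39, 2.39, 2.79, 3.14, 3.14, 3.14].

INTERFACE

Orientations are given as a rotation vector (axis times angle).
In Python, from plant import read_state, read_camera, camera_model, close_job gives the robot as it stands. The module is installed in compiled form; this text tells all that it offers.
- The arm moves only by the tool carry_out, never from a script. Its argument "moves" is a list of rows, each an object of numbers: "jaw": the finger opening in m, from 0 to 0.093; "dx", "dy", "dz": the shift along the tool's x, y, z in m; "yaw": the turn about the tool's z in rad. In form: [{"jaw": .., "dx": .., "dy": .., "dz": .., "yaw": ..}, ...]. A call has 1 to 8 rows; each row shifts and turns the commanded pose from where the row before left it, along the tool's axes as they then stand; what a row does not reach is not made up. A row lasts 1/8 s, in which the tool goes at most 62.5 mm and 10.7 degrees, less where a joint would pass 70% of its speed; a pose out of reach is approached as far as the arm can. A call is refused whole if a number of a shift passes 0.0625 or a number of a turn 0.188, either way. A call with a gripper value outside its range is refused whole. The fingers move at their own pace and stop on an object; "grip_force" is the grip in N (left out, the last holds). Time passes only in rows, so rows that do not move let the fingers close. It gives the time, the measured TCP pose, the force, the opening and the grip force at its end, in the units of the state.
- read_state(): the state, without advancing time (a new reading comes with each control period).
- read_camera(name): name is "scene" or "top" or "wrist"; returns the picture (480x640x3 uint8, red, green, blue); there is no depth.
- camera_model(name): a dict with "camera_matrix" (3x3 intrinsics, pixels), "view" (4x4, takes a point from world to camera coordinates). Camera axes: x right, y up, looking along -z (the intrinsics and any distortion apply to the point x, -y, -z); pixel columns grow to the right and rows downward; lengths in m; the calibration is good to about 2 mm. A picture is of the moment at which its call begins: read the wrist's pose just before it. camera_model takes no time and is no camera call; for the wrist camera it gives the pose at the moment of the call.
- close_job(): hands the job in; it is judged then, once.
The state is a dict: "t": time; "q": joint angles; "dq": joint speeds; "joint_torque": joint torques, N m; "tool_pos": TCP position; "orientation": TCP orientation; "force": force on the tool from outside, world axes, zero at the start; "wrist_torque": the same for the moment, N m; "opening": finger opening in m; "gripper_force": force on a finger pad.
Only numpy, scipy, OpenCV 4.12 (cv2) and the standard library are available. Lean on these libraries where they do the work, as an engineer would, in place of code of your own. Each camera call takes 0.05 s, during which the arm holds its last target. There are 200 camera calls.

## Working session

There is one attempt and no reset: what is moved stays moved. The work goes in short steps, Python scripts to look and compute and a tool call to move; the robot and the scene stay as the last step left them, time stands still between calls to the robot, and variables do not carry over. Pictures are saved under pics/ and viewed, at most 10 in all, crops included, and the job is handed in when it is done.

Besides the shell and the picture viewer there is one more tool, called after ">>>" by a JSON object that holds its "api" and its "payload". carry_out: Moves the arm, as the interface text tells. Its arguments: {"type":"object","properties":{"moves":{"type":"array","items":{"type":"object","properties":{"jaw":{"type":"number"},"dx":{"type":"number"},"dy":{"type":"number"},"dz":{"type":"number"},"yaw":{"type":"number"}}}},"grip_force":{"type":"number"}},"required":["moves"]}

```bash
mkdir -p pics; ls; cat > h.py <<'E'
import numpy as np, cv2
from plant import *
from scipy.spatial.transform import Rotation as R
def ray(cam,u,v):
    K=np.array(cam["camera_matrix"]);V=np.array(cam["view"])
    d=np.linalg.inv(K)@[u,v,1]; d=np.array([d[0],-d[1],-d[2]])
    Rm=V[:3,:3]; return -Rm.T@V[:3,3], Rm.T@d
def onplane(cam,u,v,z):
    o,d=ray(cam,u,v); return o+d*(z-o[2])/d[2]
def proj(cam,p):
    K=np.array(cam["camera_matrix"]);V=np.array(cam["view"])
    c=V[:3,:3]@np.array(p)+V[:3,3]; q=K@[c[0],-c[1],-c[2]]; return q[:2]/q[2]
def snap(n,f):
    im=read_camera(n); cv2.imwrite(f,cv2.cvtColor(im,cv2.COLOR_RGB2BGR)); return im
E
python3 - <<'E'
from h import *
np.set_printoptions(precision=4,suppress=True)
print(read_state())
for n in("scene","top","wrist"):
    print(n,camera_model(n)); 
snap("top","pics/top.png");snap("scene","pics/scene.png")
E
```

```text
pics
{'t': 0.0, 'q': array([ 1.0926,  0.1312,  1.4892, -0.    ,  1.523 , -0.0854]), 'dq': array([ 0.0007, -0.0006,  0.0004,  0.0001,  0.0002, -0.0002]), 'joint_torque': array([ -0.0021, -55.9848, -49.1748,   0.0766,   0.0352,  -0.0001]), 'tool_pos': array([0.2294, 0.5538, 0.2176]), 'orientation': array([-0.613 , -3.0807,  0.0027]), 'force': array([-0.0832,  0.2898,  0.2345]), 'wrist_torque': array([-0.0393,  0.0319,  0.0101]), 'gripper_force': 0.0, 'opening': 0.09294023821759771}
scene {'camera_matrix': array([[593.5868,   0.    , 325.7659],
       [  0.    , 593.5868, 237.7837],
       [  0.    ,   0.    ,   1.    ]]), 'view': array([[-0.6429,  0.7659,  0.0097,  0.3752],
       [-0.6323, -0.5378,  0.5576,  0.3536],
       [ 0.4323,  0.3523,  0.83  , -1.4086],
       [ 0.    ,  0.    ,  0.    ,  1.    ]])}
top {'camera_matrix': array([[509.935 ,   0.    , 327.0829],
       [  0.    , 509.935 , 244.5096],
       [  0.    ,   0.    ,   1.    ]]), 'view': array([[-0.0017, -1.    , -0.0038,  0.0323],
       [ 0.9877, -0.0023,  0.1563, -0.6496],
       [-0.1563, -0.0034,  0.9877, -1.0383],
       [ 0.    ,  0.    ,  0.    ,  1.    ]])}
wrist {'camera_matrix': array([[339.5405,   0.    , 320.4564],
       [  0.    , 339.5405, 238.4666],
       [  0.    ,   0.    ,   1.    ]]), 'view': array([[ 0.383 ,  0.9237, -0.0017, -0.5994],
       [-0.8827,  0.3655, -0.2953,  0.0345],
       [-0.2721,  0.1146,  0.9554, -0.3922],
       [ 0.    ,  0.    ,  0.    ,  1.    ]])}
```

View pics/top.png

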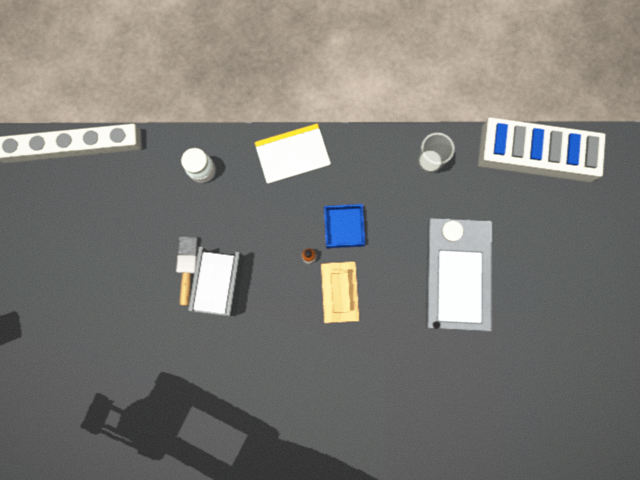

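View pics/scene.png

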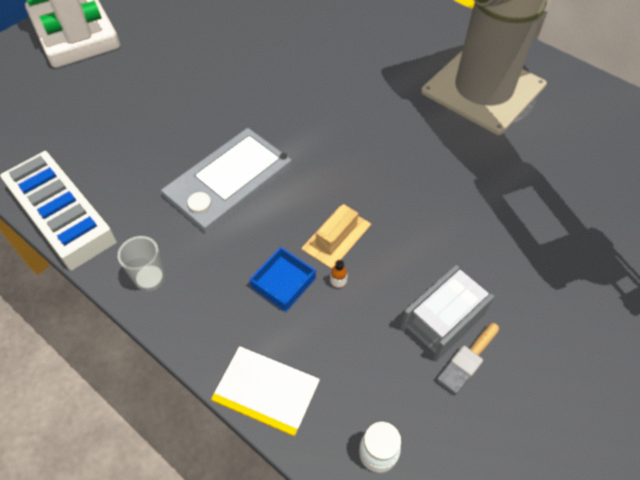

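The top view shows the tray and plate at about (215,282) with the brush to its left at (186,270). The block is at (340,292), the bottle at (309,256), the blue box at (345,226), and the light box at (460,275) with the dish at (453,231). All the objects' +x axes point up the image, which is roughly world +x.

```bash
python3 - <<'E'
from h import *
np.set_printoptions(precision=4,suppress=True)
im=cv2.cvtColor(cv2.imread("pics/top.png"),cv2.COLOR_BGR2RGB); cam=camera_model("top")
hsv=cv2.cvtColor(im,cv2.COLOR_RGB2HSV)
white=(hsv[...,1]<40)&(hsv[...,2]>200); wood=(hsv[...,0]>12)&(hsv[...,0]<28)&(hsv[...,1]>60)&(hsv[...,2]>100)
grey=(hsv[...,1]<60)&(hsv[...,2]>90)
def box(m,x0,x1,y0,y1,z,name):
    k=np.zeros(m.shape,np.uint8);k[y0:y1,x0:x1]=m[y0:y1,x0:x1]*255
    c=max(cv2.findContours(k,0,2)[0],key=cv2.contourArea).reshape(-1,2)
    w=np.array([onplane(cam,u,v,z)[:2] for u,v in c],np.float32)
    r=cv2.minAreaRect(w); print(name,np.array(r[0]),np.array(r[1]),r[2])
    return r
box(white,190,245,240,325,.072,"slides")
box(grey,185,245,240,325,.072,"tray")
box(wood,315,365,258,328,.004,"foot")
box(white,430,490,245,328,.024,"panel")
box(grey,425,496,215,332,.024,"lightbox")
box(white,440,466,219,243,.038,"dish")
cv2.imwrite("pics/c1.png",cv2.resize(cv2.imread("pics/top.png")[225:335,165:365],None,fx=4,fy=4,interpolation=cv2.INTER_CUBIC))
E
```

```text
slides [0.5672 0.2671] [0.0648 0.1214] 82.49822998046875
tray [0.5694 0.2652] [0.1775 0.1239] 1.3597296476364136
foot [0.5523 0.0038] [0.1334 0.0794] 3.0758230686187744
panel [ 0.5627 -0.2551] [0.0923 0.1523] 87.20281219482422
lightbox [ 0.5929 -0.2586] [0.1544 0.2573] 88.18280792236328
dish [ 0.683  -0.2414] [0.0457 0.0441] 89.86431884765625
```

View pics/c1.png

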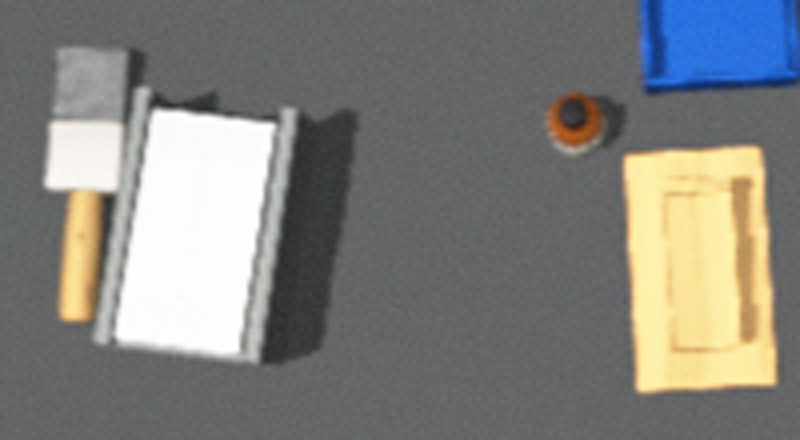

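The crop shows the white plate between the grey walls with its overhang at the top (+x). The block's foot is at about (700,270) in the crop, with the bottle well clear of it.

```bash
cat >> h.py <<'E'
def T():
    s=read_state(); return np.array(s["tool_pos"]),R.from_rotvec(s["orientation"]).as_matrix()
def plan(p,yaw):  # tray-like yaw: tool x -> -obj x ; prints tool-frame shift and yaw
    t,M=T(); d=M.T@(np.array(p)-t); cur=np.arctan2(M[1,1],M[0,1])-np.pi/2
    print("d tool",np.round(d,4),"yaw",round(-(yaw-cur),4),"cur yaw deg",round(np.degrees(cur),2),"tilt",np.round(M[:,2],4),"tcp",np.round(t,4))
E
python3 - <<'E'
from h import *
np.set_printoptions(precision=4,suppress=True)
cam=camera_model("wrist");V=np.array(cam["view"]);C=-V[:3,:3].T@V[:3,3]
t,M=T();print("cam in tool",M.T@(C-t),"axis",M.T@(-V[2,:3]),"up",M.T@V[1,:3])
plan([.567,.267,.22],np.radians(-7.5))
E
```

```text
cam in tool [ 0.0827  0.0003 -0.1662] axis [-0.2954 -0.      0.9554] up [0.9554 0.0002 0.2954]
d tool [-0.4217 -0.1358 -0.0021] yaw -0.262 cur yaw deg -22.51 tilt [-0.0007 -0.0014 -1.    ] tcp [0.2295 0.5539 0.2177]
```

>>> {"api": "carry_out", "payload": {"moves": [{"yaw":-0.131,"jaw":0.0},{"yaw":-0.131},{"dx":-0.06,"dy":-0.04},{"dx":-0.06,"dy":-0.04},{"dx":-0.06,"dy":-0.04},{"dx":-0.06,"dy":-0.04},{"dx":-0.06,"dy":-0.04},{"dx":-0.06,"dy":-0.04}]}}

```text
invalid input at $.moves[0]: expected keys jaw, dx, dy, dz, yaw
```

>>> {"api": "carry_out", "payload": {"moves": [{"dx":-0.012},{}]}}

```text
invalid input at $.moves[0]: expected keys jaw, dx, dy, dz, yaw
```

```bash
python3 - <<'E'
from h import *
plan([.567,.267,.22],np.radians(-7.5))
snap("wrist","pics/w1.png"); print(camera_model("wrist")["view"].tolist())
E
```

```text
d tool [-0.4217 -0.1358 -0.0021] yaw -0.262 cur yaw deg -22.51 tilt [-7.0e-04 -1.4e-03 -1.0e+00] tcp [0.2295 0.5539 0.2177]
[[0.38301847787394355, 0.9237397503924776, -0.001311164357880389, -0.5996097976877504], [-0.882688005124656, 0.3655776432762611, -0.29532164218971974, 0.034524308804060544], [-0.27232100766592615, 0.11427099492618771, 0.9553969900006994, -0.3921910701291006], [0.0, 0.0, 0.0, 1.0]]
```

View pics/w1.png

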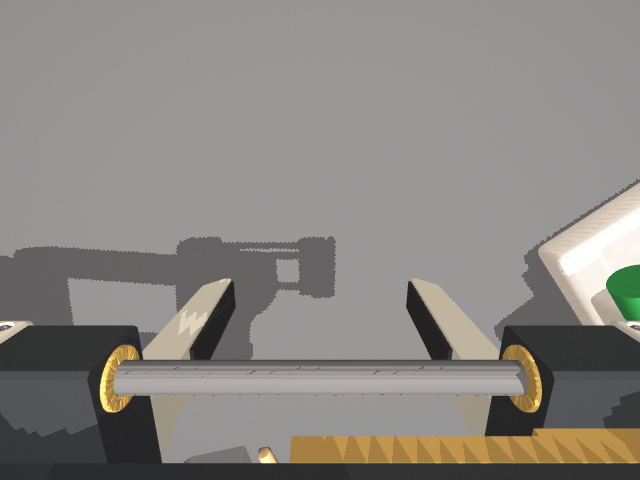

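The call was refused because every row needs all five keys. The open fingers frame the wrist view from about (230,280) to (410,280), and the dark pads reach nearly to the tips.

>>> {"api": "carry_out", "payload": {"moves": [{"dx":0,"dy":0,"dz":0,"yaw":-0.131,"jaw":0},{"dx":0,"dy":0,"dz":0,"yaw":-0.131,"jaw":0},{"dx":-0.06,"dy":-0.04,"dz":0,"yaw":0,"jaw":0},{"dx":-0.06,"dy":-0.04,"dz":0,"yaw":0,"jaw":0},{"dx":-0.06,"dy":-0.04,"dz":0,"yaw":0,"jaw":0},{"dx":-0.06,"dy":-0.04,"dz":0,"yaw":0,"jaw":0},{"dx":-0.06,"dy":-0.04,"dz":0,"yaw":0,"jaw":0},{"dx":-0.06,"dy":-0.04,"dz":0,"yaw":0,"jaw":0}]}}

```text
t: 1.15
tool_pos: [0.513, 0.3058, 0.2184]
orientation: [-0.205, -3.135, -0.0]
force: [-0.2, 0.6, 0.2]
opening: 0.0177
gripper_force: 0.0
```

>>> {"api": "carry_out", "payload": {"moves": [{"dx":-0.05,"dy":0,"dz":0,"yaw":0,"jaw":0},{"dx":0,"dy":0,"dz":0,"yaw":0,"jaw":0},{"dx":0,"dy":0,"dz":0,"yaw":0,"jaw":0}]}}

```text
t: 1.52
tool_pos: [0.561, 0.3008, 0.218]
orientation: [-0.206, -3.133, 0.001]
force: [0.3, 1.5, -0.5]
opening: 0.0006
gripper_force: 0.0
```

```bash
python3 - <<'E'
from h import *
plan([.567,.267,.22],np.radians(-7.5))
c=camera_model("wrist");snap("wrist","pics/w2.png"); np.savez("w2.npz",**c)
E
```

```text
d tool [-0.0104 -0.0327 -0.002 ] yaw -0.0003 cur yaw deg -7.51 tilt [-1.4e-03 -3.0e-04 -1.0e+00] tcp [0.561  0.3008 0.218 ]
```

View pics/w2.png

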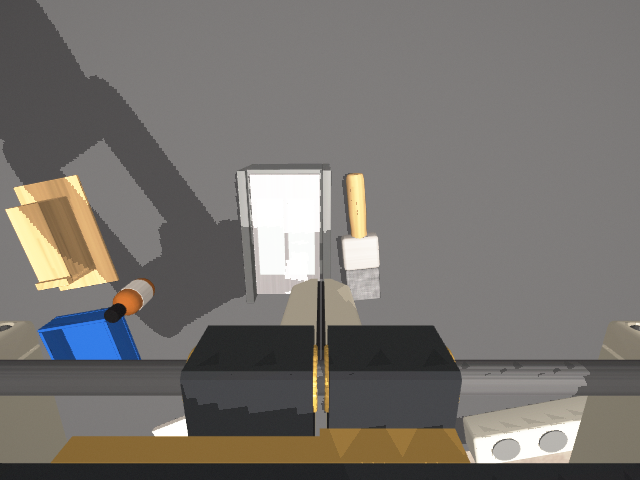

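The wrist view shows the plate between the walls, from row 175 (-x end) to about row 293 (+x end) and columns 249–321. The brush is on the right and the block and bottle are on the left.

```bash
python3 - <<'E'
from h import *
np.set_printoptions(precision=4,suppress=True)
g=cv2.imread("pics/w2.png",0).astype(int);cam=dict(np.load("w2.npz"))
print("row200",g[200,230:340]);print("row270",g[270,232:335]);print("col285",g[160:182,285]);print("col265",g[285:305,265]);
print("wallL col242",g[160:182,242],"wallR col 327",g[160:182,327])
E
```

```text
row200 [125 127 125 126 126 123  81  80  73 180 187 189 190 191 192 191 177  88
 100 190 199 253 253 253 253 253 254 255 255 255 255 255 255 255 255 255
 255 255 255 255 255 255 255 255 255 255 255 255 255 255 255 255 255 251
 253 253 254 254 255 255 255 255 255 255 255 255 255 255 255 255 255 255
 255 255 255 255 255 255 255 255 255 255 255 255 254 253 253 253 254 238
 120 120 116 191 194 196 199 202 205 204 191 126 125 126 126 124 126 125
 127 126]
row270 [ 82  82  81  81  81  82  81  81  82  81  81  84 108 119 120 120 121 120
 121 114  72  75  78 129 197 194 192 202 247 251 251 252 252 251 251 251
 251 251 252 251 251 251 251 251 252 251 251 251 251 251 251 252 251 235
 252 252 253 254 254 254 254 254 254 254 254 254 254 254 255 254 254 254
 255 254 254 254 254 251 251 251 251 251 243 188 186 185 189 187 121 120
  92 117 121 120 121 120 120 121 112 125 126 125 126]
col285 [126 126 126 125  97  98  98  97  99 150 198 197 197 185 207 254 254 254
 254 254 254 254]
col265 [194 192 193 193 193 193 193 193 193 125 126 126 124 126 124 125 125 126
 127 126]
wallL col242 [125 125 125 125 125 125 124 126 111 100  93 186 192 193 192 191 191 191
 191 192 191 192] wallR col 327 [126 126 123 116  98 100  99 100  99 101 150 204 203 202 202 202 202 203
 201 203 202 203]
```

```bash
python3 - <<'E'
from h import *
np.set_printoptions(precision=4,suppress=True)
cam=dict(np.load("w2.npz"));P=lambda u,v:onplane(cam,u,v,.072)[:2]
a=(P(249.,200)+P(320,200))/2; b=(P(255.3,270)+P(319.7,270))/2
wa=(P(238.6,200)+P(331,200))/2; wb=(P(243.7,270)+P(330.6,270))/2
f=lambda a,b:np.degrees(np.arctan2(*(b-a)[::-1]))
print("plate",a,b,f(a,b),"w",np.linalg.norm(P(249,200)-P(320,200)));print("walls",wa,wb,f(wa,wb),"w",np.linalg.norm(P(238.6,200)-P(331,200)))
yaw=np.radians(-7.5);x=np.array([np.cos(yaw),np.sin(yaw)])
for n,q in(("plate-",P(285,173.3)),("plate+",P(265,294)),("wall-",P(242,170.5)),("wall-R",P(327,170))): print(n,q@x)
print("center axis y", wa@[-x[1],x[0]],wb@[-x[1],x[0]],"plate",a@[-x[1],x[0]],b@[-x[1],x[0]])
c2=camera_model("top")
E
```

```text
plate [0.5332 0.271 ] [0.6028 0.2626] -6.885245864934159 w 0.06603198594448421
walls [0.5333 0.2713] [0.6028 0.2623] -7.39660417582979 w 0.08593455460949705
plate- 0.46874927364620594
plate+ 0.5895862903212572
wall- 0.466222367424023
wall-R 0.46581365572595645
center axis y 0.3385689001994771 0.3386954353671056 plate 0.33829036400028367 0.33904272736909824
```

>>> {"api": "carry_out", "payload": {"moves": [{"dx":-0.0265,"dy":-0.0165,"dz":0.02,"yaw":0,"jaw":0},{"dx":-0.0265,"dy":-0.0165,"dz":0.04,"yaw":0,"jaw":0},{"dx":0,"dy":0,"dz":0.04,"yaw":0,"jaw":0},{"dx":0,"dy":0,"dz":0.03,"yaw":0,"jaw":0},{"dx":0,"dy":0,"dz":0.005,"yaw":0,"jaw":0},{"dx":0,"dy":0,"dz":0,"yaw":0,"jaw":0}]}}

```text
t: 2.33
tool_pos: [0.6095, 0.2621, 0.0849]
orientation: [0.203, 3.134, 0.001]
force: [0.5, 0.7, 0.7]
opening: 0.0001
gripper_force: 0.0
```

>>> {"api": "carry_out", "payload": {"moves": [{"dx":0,"dy":0,"dz":0.006,"yaw":0,"jaw":0},{"dx":0,"dy":0,"dz":0.004,"yaw":0,"jaw":0},{"dx":0,"dy":0,"dz":0.004,"yaw":0,"jaw":0},{"dx":0,"dy":0,"dz":0.004,"yaw":0,"jaw":0},{"dx":0,"dy":0,"dz":0.003,"yaw":0,"jaw":0},{"dx":0,"dy":0,"dz":0.003,"yaw":0,"jaw":0}]}}

```text
t: 3.08
tool_pos: [0.6096, 0.2612, 0.0593]
orientation: [-0.205, -3.135, 0.0]
force: [-0.8, 0.2, -0.2]
opening: 0.0006
gripper_force: 0.1
```

```bash
python3 - <<'E'
from h import *
i=snap("scene","pics/s2.png"); j=snap("wrist","pics/w3.png")
cv2.imwrite("pics/v2.png",cv2.cvtColor(np.hstack([cv2.resize(i[240:400,370:530],(480,480)),j[140:380,200:440].repeat(2,0).repeat(2,1)[:480,:320]]),cv2.COLOR_RGB2BGR))
E
```

```text
(no output)
```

View pics/v2.png

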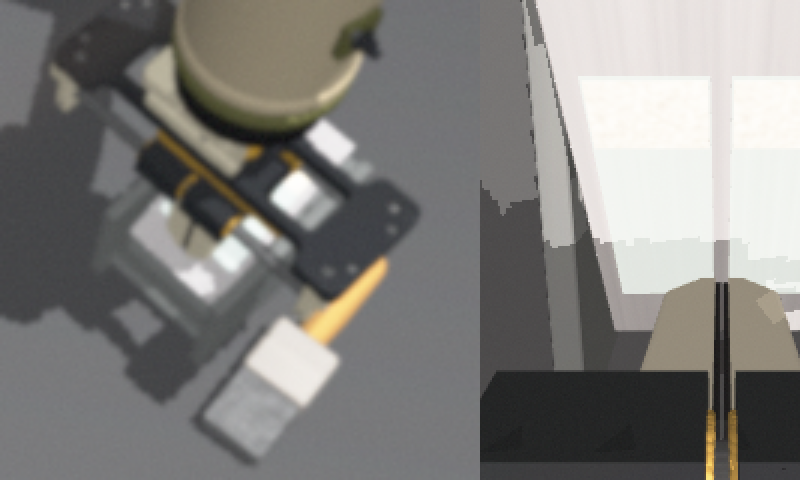

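The plate is tilting up towards the camera, with the fingers pressing on the overhang. I'll keep going.

>>> {"api": "carry_out", "payload": {"moves": [{"dx":0,"dy":0,"dz":0.003,"yaw":0,"jaw":0},{"dx":0,"dy":0,"dz":0.003,"yaw":0,"jaw":0},{"dx":0,"dy":0,"dz":0.003,"yaw":0,"jaw":0},{"dx":0,"dy":0,"dz":0.003,"yaw":0,"jaw":0},{"dx":0,"dy":0,"dz":0.002,"yaw":0,"jaw":0},{"dx":0,"dy":0,"dz":0,"yaw":0,"jaw":0}]}}

```text
t: 3.92
tool_pos: [0.6107, 0.2613, 0.0465]
orientation: [0.205, 3.133, 0.001]
force: [1.9, -0.7, 4.5]
opening: 0.0003
gripper_force: 1.9
```

```bash
python3 - <<'E'
from h import *
i=snap("scene","pics/s3.png"); j=snap("wrist","pics/w4.png")
cv2.imwrite("pics/v3.png",cv2.cvtColor(np.hstack([cv2.resize(i[240:400,370:530],(480,480)),j[0:480,160:480]]),cv2.COLOR_RGB2BGR))
E
```

```text
(no output)
```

View pics/v3.png

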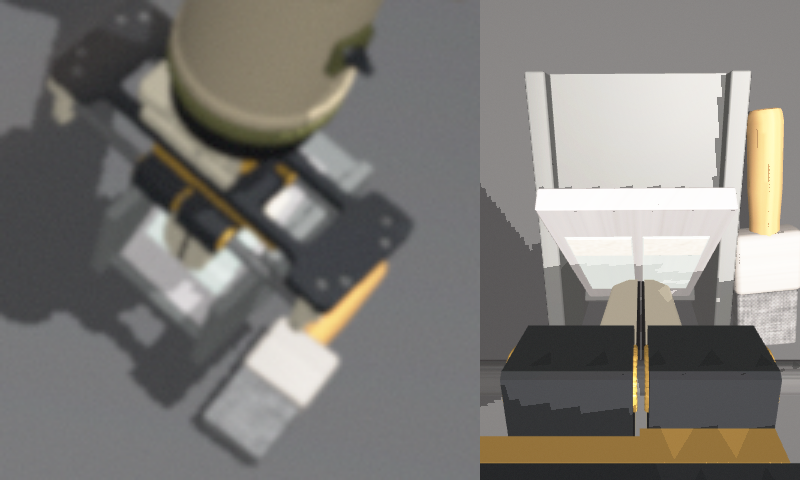

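```bash
python3 - <<'E'
from h import *
cam=camera_model("wrist");y=np.radians(-7.4);x=np.array([np.cos(y),np.sin(y)]);l=np.array([-x[1],x[0]])
def W(X,Y,Z): return np.r_[(.5375+X)*x+(.3387+Y)*l,Z]
for Y in(-.032,.032): print(proj(cam,W(-.030,Y,.106)),proj(cam,W(-.0234,Y,.1106)))
plan(W(-.021,0,.16),y)
g=cv2.imread("pics/w4.png",0); print(g[180:218,330]); print(g[205,205:225],g[205,405:425])
E
```

```text
[220.81051584 194.26915729] [218.5584093  218.08360986]
[423.37860475 193.83005212] [425.82125511 217.62948279]
d tool [ 0.0552  0.0009 -0.1136] yaw -0.0018 cur yaw deg -7.5 tilt [ 2.e-03  4.e-04 -1.e+00] tcp [0.6107 0.2613 0.0465]
[219 219 219 219 219 218 217 137 233 253 253 253 253 253 253 253 253 253
 253 253 253 253 253 253 253 253 253 254 254 250 220 222 221 221 222 222
 221 222]
[137 137 137 136 137 137 137 135 136 142 221 251 253 253 253 253 253 253
 253 253] [253 253 253 253 253 253 253 253 253 253 253 252 252 229 193 106  88  89
  88  87]
```

The plate leans on the ramp. Its raised end edge is at rows 188–210, about 2 mm from the prediction and within calibration. Next I retreat, open, and go above the raised end.

>>> {"api": "carry_out", "payload": {"moves": [{"dx":0,"dy":0,"dz":-0.01,"yaw":0,"jaw":0},{"dx":0,"dy":0,"dz":-0.03,"yaw":0,"jaw":0},{"dx":0,"dy":0,"dz":-0.04,"yaw":0,"jaw":0.05},{"dx":0,"dy":0,"dz":-0.03,"yaw":0,"jaw":0.093},{"dx":0.028,"dy":-0.0005,"dz":0,"yaw":0,"jaw":0.093},{"dx":0.028,"dy":-0.0005,"dz":0,"yaw":0,"jaw":0.093},{"dx":0,"dy":0,"dz":0,"yaw":0,"jaw":0.093},{"dx":0,"dy":0,"dz":0,"yaw":0,"jaw":0.093}]}}

```text
t: 5.03
tool_pos: [0.5542, 0.2675, 0.1559]
orientation: [0.205, 3.135, -0.0]
force: [0.8, 0.5, 0.1]
opening: 0.056
gripper_force: 0.0
```

```bash
python3 - <<'E'
from h import *
i=snap("scene","pics/s4.png"); j=snap("wrist","pics/w5.png")
cv2.imwrite("pics/v4.png",cv2.cvtColor(np.hstack([cv2.resize(i[240:400,370:530],(400,480)),cv2.resize(j[:,120:520],(400,480))]),cv2.COLOR_RGB2BGR))
E
```

```text
(no output)
```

View pics/v4.png

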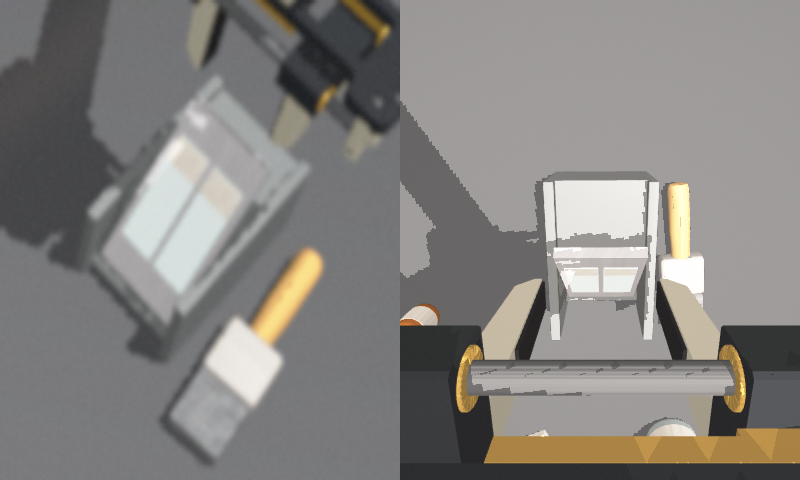

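The plate is leaning as required and the gripper is clear. The jaw is still opening, so I'll triangulate the raised edge before descending.

```bash
python3 - <<'E'
from h import *
g=cv2.imread("pics/w5.png",0); print(g[235:270,320].tolist()); print(g[252,255:275].tolist(),g[252,365:385].tolist())
cam=camera_model("wrist");y=np.radians(-7.4);x=np.array([np.cos(y),np.sin(y)]);l=np.array([-x[1],x[0]])
def W(X,Y,Z): return np.r_[(.5375+X)*x+(.3387+Y)*l,Z]
for Y in(-.032,.032): print(proj(cam,W(-.030,Y,.106)),proj(cam,W(-.0234,Y,.1106)))
plan(W(-.022,0,.081),y)
E
```

```text
[151, 151, 152, 150, 150, 151, 151, 151, 150, 151, 150, 152, 192, 229, 229, 229, 228, 227, 230, 230, 229, 228, 233, 182, 185, 184, 185, 184, 184, 183, 182, 183, 182, 184, 182]
[103, 101, 103, 102, 102, 102, 102, 102, 103, 102, 102, 121, 222, 152, 154, 152, 151, 155, 196, 233] [230, 230, 222, 122, 157, 235, 236, 236, 236, 236, 230, 167, 158, 157, 157, 156, 157, 156, 157, 157]
[275.52082554 249.54564104] [275.05859241 261.18647452]
[370.6960321  249.33728501] [371.26344032 260.97721932]
d tool [0.     0.0021 0.0747] yaw -0.002 cur yaw deg -7.51 tilt [ 1.e-04 -1.e-04 -1.e+00] tcp [0.5546 0.2674 0.1557]
```

>>> {"api": "carry_out", "payload": {"moves": [{"dx":0,"dy":0,"dz":0,"yaw":0,"jaw":0.093},{"dx":0,"dy":0,"dz":0,"yaw":0,"jaw":0.093},{"dx":0,"dy":0,"dz":0,"yaw":0,"jaw":0.093}]}}

```text
t: 5.5
tool_pos: [0.5541, 0.2675, 0.1555]
orientation: [-0.206, -3.135, 0.0]
force: [-0.2, -0.6, -0.8]
opening: 0.0915
gripper_force: 0.0
```

>>> {"api": "carry_out", "payload": {"grip_force": 40, "moves": [{"dx":0,"dy":0,"dz":0.03,"yaw":0,"jaw":0.093},{"dx":0,"dy":0,"dz":0.03,"yaw":0,"jaw":0.093},{"dx":0,"dy":0,"dz":0.0145,"yaw":0,"jaw":0.093},{"dx":0,"dy":0,"dz":0,"yaw":0,"jaw":0.07},{"dx":0,"dy":0,"dz":0,"yaw":0,"jaw":0.06},{"dx":0,"dy":0,"dz":0,"yaw":0,"jaw":0.055},{"dx":0,"dy":0,"dz":0,"yaw":0,"jaw":0.055},{"dx":0,"dy":0,"dz":0,"yaw":0,"jaw":0.055}]}}

```text
t: 6.5
tool_pos: [0.5548, 0.2679, 0.0825]
orientation: [0.205, 3.133, 0.001]
force: [-0.5, 0.5, 5.4]
opening: 0.0636
gripper_force: 40.0
```

>>> {"api": "carry_out", "payload": {"moves": [{"dx":0,"dy":0,"dz":-0.005,"yaw":0,"jaw":0.055},{"dx":0,"dy":0,"dz":-0.01,"yaw":0,"jaw":0.055},{"dx":0,"dy":0,"dz":-0.02,"yaw":0,"jaw":0.055},{"dx":0,"dy":0,"dz":-0.03,"yaw":0,"jaw":0.055},{"dx":0,"dy":0,"dz":-0.03,"yaw":0,"jaw":0.055},{"dx":0,"dy":0,"dz":-0.02,"yaw":0,"jaw":0.055},{"dx":0,"dy":0,"dz":0,"yaw":0,"jaw":0.055}]}}

```text
t: 7.38
tool_pos: [0.5553, 0.2681, 0.1989]
orientation: [0.205, 3.131, 0.003]
force: [-0.2, -0.5, -2.4]
opening: 0.0638
gripper_force: 40.0
```

```bash
python3 - <<'E'
from h import *
i=snap("scene","pics/s5.png"); j=snap("wrist","pics/w6.png")
cv2.imwrite("pics/v5.png",cv2.cvtColor(np.hstack([cv2.resize(i[200:400,370:570],(400,400)),cv2.resize(j[:,120:520],(400,400))]),cv2.COLOR_RGB2BGR))
E
```

```text
(no output)
```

View pics/v5.png

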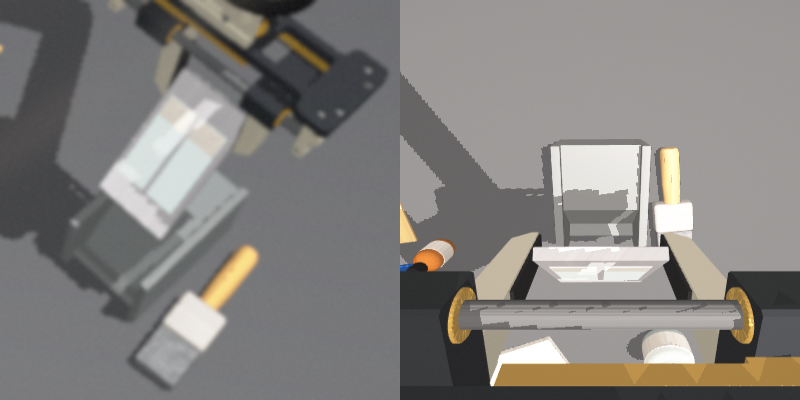

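The plate is held by its raised end and clear of the tray. Its lower end in the scene picture is at about (420,292)–(452,319). I'll work out its tilt.

```bash
python3 - <<'E'
from h import *
np.set_printoptions(precision=4,suppress=True)
y=np.radians(-7.5);x=np.array([np.cos(y),np.sin(y),0]);l=np.array([-x[1],x[0],0])
t,M=T();G=t+[0,0,.019]
c=camera_model("scene")
def onlat(c,u,v,Y): # vertical plane lateral offset Y from G
    o,d=ray(c,u,v); s=(l@G+Y-l@o)/(l@d); p=o+s*d; return (p-G)@x,p[2]-G[2]
for (u,v,Y) in((420.5,293,-.032),(452.5,318.5,.032),(436.5,306,0)): print(u,v,onlat(c,u,v,Y))
# predicted corners for angles
w=camera_model("wrist");g=cv2.imread("pics/w6.png",0);print(g[285:345,320].tolist())
for a in(45,50,55,60,65,75):
    d=np.cos(np.radians(a))*x+[0,0,-np.sin(np.radians(a))]; n=np.sin(np.radians(a))*x+[0,0,np.cos(np.radians(a))]
    print(a,[proj(c,G+d*.108+n*.004+l*Y).round(1) for Y in(-.032,.032)],[proj(w,G-d*.012+k*n*.004)[1].round(1) for k in(-1,1)])
E
```

```text
420.5 293 (np.float64(0.06904568896012464), np.float64(-0.08879454936439643))
452.5 318.5 (np.float64(0.06388057062043051), np.float64(-0.09177764099233096))
436.5 306 (np.float64(0.06532575796777802), np.float64(-0.09312639453928093))
[157, 155, 155, 156, 156, 155, 157, 156, 157, 155, 162, 250, 255, 255, 254, 228, 227, 226, 227, 228, 228, 229, 230, 229, 227, 227, 226, 224, 182, 183, 237, 236, 236, 236, 236, 235, 235, 234, 234, 235, 233, 180, 179, 179, 181, 180, 179, 179, 180, 180, 182, 235, 234, 178, 156, 156, 154, 154, 155, 154]
45 [array([417.5, 292.2]), array([448.2, 319.3])] [np.float64(295.4), np.float64(312.5)]
50 [array([419.8, 291.7]), array([450.3, 318.5])] [np.float64(297.4), np.float64(315.0)]
55 [array([422.3, 290.8]), array([452.6, 317.4])] [np.float64(299.6), np.float64(317.5)]
60 [array([425.1, 289.6]), array([455.2, 316. ])] [np.float64(301.8), np.float64(319.9)]
65 [array([428., 288.]), array([458. , 314.1])] [np.float64(304.2), np.float64(322.3)]
75 [array([434.5, 283.9]), array([464.2, 309.6])] [np.float64(309.1), np.float64(326.7)]
```

```bash
python3 - <<'E'
from h import *
np.set_printoptions(precision=4,suppress=True)
im=cv2.imread("pics/top.png");hsv=cv2.cvtColor(im,cv2.COLOR_BGR2HSV)
cam=camera_model("top")
for (u,v) in((668,191),(672,352)):
    print("blk top left edge",onplane(cam,u/4+165,v/4+225,.045))
# scene + wrist(w2): foot mask and rects
sc=cv2.imread("pics/s5.png");cs=camera_model("scene")
for nm,img,c in(("scene",sc,cs),("w2",cv2.imread("pics/w2.png"),dict(np.load("w2.npz")))):
    h=cv2.cvtColor(img,cv2.COLOR_BGR2HSV);m=((h[...,0]>10)&(h[...,0]<30)&(h[...,1]>60)&(h[...,2]>60)).astype(np.uint8)
    if nm=="scene": m[:,:295]=0;m[:,375:]=0;m[:200]=0;m[272:]=0
    else: m[:,130:]=0;m[:170]=0;m[292:]=0
    k=max(cv2.findContours(m,0,2)[0],key=cv2.contourArea)
    ap=cv2.approxPolyDP(k,3,True).reshape(-1,2)
    for p in ap: print(nm,p,onplane(c,*p,.004)[:2],onplane(c,*p,.045)[:2],onplane(c,*p,.051)[:2])
y=np.radians(3.1);x=np.array([np.cos(y),np.sin(y)]);l=np.array([-x[1],x[0]])
for X,Y in((-.065,-.0375),(-.065,.0375),(.065,.0375),(.065,-.0375),(-.045,.018),(.045,.018)): print("pred",X,Y,np.array([.5523,.0038])+X*x+Y*l)
E
```

```text
blk top left edge [0.5897 0.0206 0.045 ]
blk top left edge [0.5047 0.0188 0.045 ]
scene [345 204] [ 0.4826 -0.0337] [ 0.5078 -0.0153] [ 0.5114 -0.0126]
scene [301 247] [ 0.619 -0.033] [ 0.6383 -0.0146] [ 0.6412 -0.0119]
scene [331 271] [0.6229 0.0458] [0.6421 0.0608] [0.6449 0.063 ]
scene [346 271] [0.6046 0.0674] [0.6245 0.0815] [0.6274 0.0835]
scene [344 266] [0.5984 0.0575] [0.6187 0.0721] [0.6216 0.0742]
scene [338 270] [0.6126 0.0545] [0.6322 0.0691] [0.6351 0.0713]
scene [335 263] [0.6044 0.0403] [0.6243 0.0555] [0.6272 0.0578]
scene [370 225] [0.491 0.037] [0.5158 0.0524] [0.5194 0.0547]
w2 [ 77 175] [0.4871 0.0386] [0.4863 0.0681] [0.4862 0.0724]
w2 [ 14 187] [ 0.4907 -0.0358] [0.4895 0.0016] [0.4893 0.0071]
w2 [ 21 204] [ 0.5102 -0.0356] [0.5069 0.0019] [0.5064 0.0074]
w2 [  5 209] [ 0.5134 -0.0559] [ 0.5097 -0.0163] [ 0.5092 -0.0105]
w2 [ 37 274] [ 0.5951 -0.0498] [ 0.5827 -0.0108] [ 0.5808 -0.0051]
w2 [ 38 290] [ 0.6157 -0.0565] [ 0.601  -0.0168] [ 0.5988 -0.011 ]
w2 [ 53 286] [ 0.6129 -0.0363] [0.5985 0.0013] [0.5964 0.0068]
w2 [ 64 290] [ 0.6199 -0.0248] [0.6047 0.0115] [0.6025 0.0168]
w2 [118 280] [0.6156 0.0451] [0.6009 0.0739] [0.5988 0.0781]
pred -0.065 -0.0375 [ 0.4894 -0.0372]
pred -0.065 0.0375 [0.4854 0.0377]
pred 0.065 0.0375 [0.6152 0.0448]
pred 0.065 -0.0375 [ 0.6192 -0.0301]
pred -0.045 0.018 [0.5064 0.0193]
pred 0.045 0.018 [0.5963 0.0242]
```

>>> {"api": "carry_out", "payload": {"moves": [{"dx":0,"dy":0,"dz":0,"yaw":-0.092,"jaw":0.055},{"dx":0,"dy":0,"dz":0,"yaw":-0.093,"jaw":0.055},{"dx":0.006,"dy":-0.02,"dz":0,"yaw":0,"jaw":0.055},{"dx":0.006,"dy":-0.04,"dz":0,"yaw":0,"jaw":0.055},{"dx":0.01,"dy":-0.05,"dz":0,"yaw":0,"jaw":0.055},{"dx":0.01,"dy":-0.05,"dz":0,"yaw":0,"jaw":0.055},{"dx":0.01,"dy":-0.05,"dz":0,"yaw":0,"jaw":0.055},{"dx":0.007,"dy":-0.04,"dz":0,"yaw":0,"jaw":0.055}]}}

```text
t: 8.48
tool_pos: [0.5171, 0.0135, 0.1942]
orientation: [0.084, -3.137, -0.0]
force: [0.3, -0.8, -1.1]
opening: 0.0636
gripper_force: 40.0
```

>>> {"api": "carry_out", "payload": {"moves": [{"dx":0,"dy":-0.0137,"dz":0.01,"yaw":0,"jaw":0.055},{"dx":0,"dy":0,"dz":0.03,"yaw":0,"jaw":0.055},{"dx":0,"dy":0,"dz":0.02,"yaw":0,"jaw":0.055},{"dx":0,"dy":0,"dz":0,"yaw":0,"jaw":0.055}]}}

```text
t: 8.98
tool_pos: [0.517, 0.0024, 0.1326]
orientation: [0.086, -3.134, -0.002]
force: [-0.7, -0.2, -2.0]
opening: 0.0634
gripper_force: 40.0
```

```bash
python3 - <<'E'
from h import *
plan([.5206,.0021,.117],np.radians(3.1))
y=np.radians(3.1);x=np.array([np.cos(y),np.sin(y),0]);l=np.array([-x[1],x[0],0])
t,M=T();G=t+[0,0,.019];c=camera_model("scene")
i=snap("scene","pics/s6.png");cv2.imwrite("pics/v6.png",cv2.cvtColor(cv2.resize(i[150:290,260:430],(680,560),interpolation=cv2.INTER_CUBIC),cv2.COLOR_RGB2BGR))
for a in(50,55,60):
    d=np.cos(np.radians(a))*x+[0,0,-np.sin(np.radians(a))]; n=np.sin(np.radians(a))*x+[0,0,np.cos(np.radians(a))]
    print(a,[((proj(c,G+d*.108+n*.004+l*Y)-[260,150])*4).round(1) for Y in(-.032,.032)])
E
```

```text
d tool [-0.0037 -0.0005  0.0156] yaw 0.0005 cur yaw deg 3.13 tilt [-6.3e-03  9.0e-04 -1.0e+00] tcp [0.517  0.0024 0.1326]
50 [array([211.9, 279.1]), array([323.2, 348.3])]
55 [array([221.5, 276.6]), array([332.1, 345.2])]
60 [array([231.5, 272.6]), array([341.6, 340.6])]
```

View pics/v6.png

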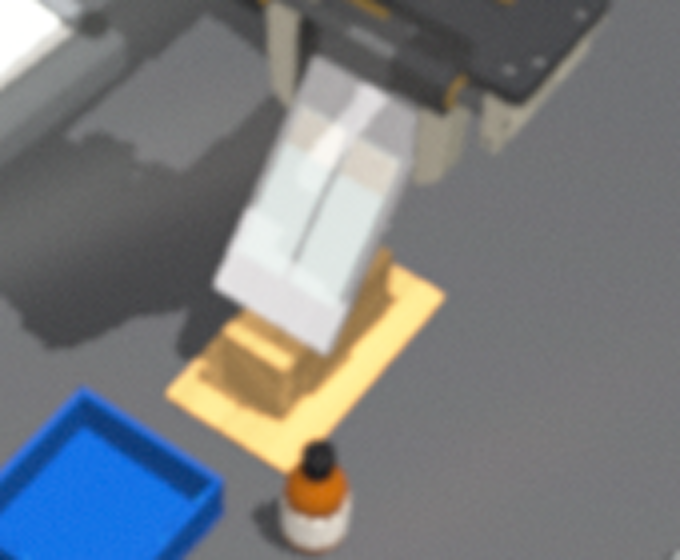

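Both lower corners agree with a tilt of about 52°. The edge is about 18 mm over the block and roughly 3 mm clear of the fence, so I'm lowering until it touches.

>>> {"api": "carry_out", "payload": {"grip_force": 20, "moves": [{"dx":0,"dy":-0.0005,"dz":0.006,"yaw":0,"jaw":0.055},{"dx":0,"dy":0,"dz":0.006,"yaw":0,"jaw":0.055},{"dx":0,"dy":0,"dz":0,"yaw":0,"jaw":0.055}]}}

```text
t: 9.4
tool_pos: [0.5192, 0.0012, 0.1238]
orientation: [0.085, -3.14, -0.0]
force: [-0.1, -0.2, -2.1]
opening: 0.0638
gripper_force: 20.0
```

>>> {"api": "carry_out", "payload": {"moves": [{"dx":0,"dy":0,"dz":0.002,"yaw":0,"jaw":0.055},{"dx":0,"dy":0,"dz":0.002,"yaw":0,"jaw":0.055},{"dx":0,"dy":0,"dz":0,"yaw":0,"jaw":0.055}]}}

```text
t: 9.78
tool_pos: [0.5193, 0.0011, 0.12]
orientation: [0.085, -3.14, -0.0]
force: [0.5, 0.2, -1.9]
opening: 0.0638
gripper_force: 20.0
```

>>> {"api": "carry_out", "payload": {"moves": [{"dx":0,"dy":0,"dz":0.002,"yaw":0,"jaw":0.055},{"dx":0,"dy":0,"dz":0,"yaw":0,"jaw":0.055}]}}

```text
t: 10.02
tool_pos: [0.5195, 0.0011, 0.1183]
orientation: [-0.085, 3.14, -0.0]
force: [-1.1, -0.4, 0.3]
opening: 0.0639
gripper_force: 20.0
```

>>> {"api": "carry_out", "payload": {"moves": [{"dx":0.005,"dy":0,"dz":0.004,"yaw":0,"jaw":0.055},{"dx":0.005,"dy":0,"dz":0.004,"yaw":0,"jaw":0.055},{"dx":0.0045,"dy":0,"dz":0.0045,"yaw":0,"jaw":0.055},{"dx":0.0045,"dy":0,"dz":0.0045,"yaw":0,"jaw":0.055}]}}

```text
t: 10.52
tool_pos: [0.5001, -0.0, 0.1009]
orientation: [-0.085, 3.14, -0.0]
force: [0.9, 0.0, 0.5]
opening: 0.0636
gripper_force: 20.0
```

```bash
cat > ang.py <<'E'
from h import *
import sys
# plate seen by wrist: end face rows (col 320), by scene: saved
y=np.radians(3.1);x=np.array([np.cos(y),np.sin(y),0])
t,M=T();G=t+[0,0,.019];w=camera_model("wrist");j=snap("wrist",sys.argv[1])
g=cv2.cvtColor(j,cv2.COLOR_RGB2GRAY).astype(int)[:,300]
d=np.diff(g);print("grasp X",round(float((G[:2]-[.5523,.0038])@x[:2]),4),"z",G[2].round(4),"edges",[(k+1,int(d[k])) for k in range(200,360) if abs(d[k])>18])
for a in(0,10,20,30,40,50):
    D=np.cos(np.radians(a))*x+[0,0,-np.sin(np.radians(a))]; n=np.sin(np.radians(a))*x+[0,0,np.cos(np.radians(a))]
    print(a,[proj(w,G-D*.012+k*n*.004)[1].round(1) for k in(-1,1)])
E
python3 ang.py pics/a1.png
```

```text
grasp X -0.0523 z 0.1199 edges [(220, -54), (226, 72), (227, 28), (250, -41), (269, 45), (293, -23), (294, 32), (309, -32), (325, 40), (360, -172)]
0 [np.float64(285.0), np.float64(292.4)]
10 [np.float64(286.0), np.float64(296.1)]
20 [np.float64(287.7), np.float64(300.3)]
30 [np.float64(290.2), np.float64(305.0)]
40 [np.float64(293.5), np.float64(310.0)]
50 [np.float64(297.4), np.float64(315.0)]
```

The end-face rows (293.5 and 309) give about 40°, so the plate is pivoting as planned.

>>> {"api": "carry_out", "payload": {"moves": [{"dx":0.004,"dy":0,"dz":0.005,"yaw":0,"jaw":0.055},{"dx":0.004,"dy":0,"dz":0.005,"yaw":0,"jaw":0.055},{"dx":0.003,"dy":0,"dz":0.0055,"yaw":0,"jaw":0.055},{"dx":0.003,"dy":0,"dz":0.0055,"yaw":0,"jaw":0.055},{"dx":0.0025,"dy":0,"dz":0.006,"yaw":0,"jaw":0.055},{"dx":0.0025,"dy":0,"dz":0.006,"yaw":0,"jaw":0.055}]}}

```text
t: 11.32
tool_pos: [0.4812, -0.0009, 0.0676]
orientation: [0.085, -3.14, -0.0]
force: [-1.6, -0.9, 0.3]
opening: 0.0641
gripper_force: 20.0
```

```bash
python3 ang.py pics/a2.png
```

```text
grasp X -0.0712 z 0.0866 edges [(228, -55), (262, 29), (263, 50), (264, 37), (331, 23), (360, -174)]
0 [np.float64(285.0), np.float64(292.4)]
10 [np.float64(286.0), np.float64(296.1)]
20 [np.float64(287.7), np.float64(300.3)]
30 [np.float64(290.2), np.float64(305.0)]
40 [np.float64(293.5), np.float64(310.0)]
50 [np.float64(297.3), np.float64(315.0)]
```

>>> {"api": "carry_out", "payload": {"moves": [{"dx":0.002,"dy":0,"dz":0.006,"yaw":0,"jaw":0.055},{"dx":0.0015,"dy":0,"dz":0.006,"yaw":0,"jaw":0.055},{"dx":0.001,"dy":0,"dz":0.006,"yaw":0,"jaw":0.055},{"dx":0.001,"dy":0,"dz":0.006,"yaw":0,"jaw":0.055},{"dx":0.0005,"dy":0,"dz":0.005,"yaw":0,"jaw":0.055},{"dx":0,"dy":0,"dz":0.003,"yaw":0,"jaw":0.055},{"dx":0,"dy":0,"dz":0,"yaw":0,"jaw":0.055}]}}

```text
t: 12.25
tool_pos: [0.4754, -0.0013, 0.0359]
orientation: [0.085, -3.14, -0.0]
force: [-2.0, 0.1, 0.5]
opening: 0.0638
gripper_force: 20.0
```

```bash
python3 ang.py pics/a3.png; python3 - <<'E'
import cv2;g=cv2.imread("pics/a3.png",0);print(g[270:320,300].tolist());print(g[270:320,340].tolist())
E
```

```text
grasp X -0.0771 z 0.0549 edges [(245, -56), (256, 54), (259, -55), (287, 61), (288, 19), (294, 41), (359, -20), (360, -159)]
0 [np.float64(285.0), np.float64(292.3)]
10 [np.float64(285.9), np.float64(296.0)]
20 [np.float64(287.6), np.float64(300.3)]
30 [np.float64(290.2), np.float64(305.0)]
40 [np.float64(293.4), np.float64(309.9)]
50 [np.float64(297.3), np.float64(314.9)]
[108, 107, 108, 107, 108, 108, 108, 108, 108, 108, 108, 108, 108, 109, 108, 108, 109, 170, 190, 190, 189, 187, 190, 195, 235, 235, 236, 236, 237, 237, 237, 236, 236, 237, 236, 237, 236, 236, 236, 237, 236, 237, 237, 236, 236, 237, 236, 236, 236, 237]
[109, 108, 108, 108, 109, 107, 108, 108, 108, 108, 108, 108, 108, 108, 108, 108, 111, 170, 191, 190, 191, 190, 187, 185, 231, 234, 235, 235, 234, 233, 233, 234, 234, 233, 233, 234, 234, 235, 234, 233, 234, 235, 235, 234, 235, 234, 234, 234, 234, 234]
```

>>> {"api": "carry_out", "payload": {"moves": [{"dx":0,"dy":0,"dz":0.002,"yaw":0,"jaw":0.055},{"dx":0,"dy":0,"dz":0.0015,"yaw":0,"jaw":0.055},{"dx":0,"dy":0,"dz":0,"yaw":0,"jaw":0.055}]}}

```text
t: 12.68
tool_pos: [0.4757, -0.0013, 0.0329]
orientation: [-0.085, 3.14, -0.0]
force: [-1.2, -1.0, 2.2]
opening: 0.0639
gripper_force: 20.0
```

>>> {"api": "carry_out", "payload": {"moves": [{"dx":0,"dy":0,"dz":0.001,"yaw":0,"jaw":0.055},{"dx":0,"dy":0,"dz":0,"yaw":0,"jaw":0.055}]}}

```text
t: 12.92
tool_pos: [0.4757, -0.0013, 0.0319]
orientation: [-0.085, 3.14, -0.0]
force: [-0.9, -0.2, 6.0]
opening: 0.0633
gripper_force: 20.0
```

>>> {"api": "carry_out", "payload": {"moves": [{"dx":0,"dy":0,"dz":0.001,"yaw":0,"jaw":0.055},{"dx":0,"dy":0,"dz":0,"yaw":0,"jaw":0.055}]}}

```text
t: 13.18
tool_pos: [0.4756, -0.0013, 0.0308]
orientation: [-0.085, 3.14, -0.0]
force: [-1.8, 0.0, 4.2]
opening: 0.0636
gripper_force: 20.0
```

Contact has built up at about 5 N with the grasp height at the flat level. I'm easing the grip, then opening slowly.

>>> {"api": "carry_out", "payload": {"grip_force": 3, "moves": [{"dx":0,"dy":0,"dz":-0.0005,"yaw":0,"jaw":0.055},{"dx":0,"dy":0,"dz":0,"yaw":0,"jaw":0.055},{"dx":0,"dy":0,"dz":0,"yaw":0,"jaw":0.068},{"dx":0,"dy":0,"dz":0,"yaw":0,"jaw":0.08},{"dx":0,"dy":0,"dz":0,"yaw":0,"jaw":0.093},{"dx":0,"dy":0,"dz":0,"yaw":0,"jaw":0.093}]}}

```text
t: 13.92
tool_pos: [0.4754, -0.0013, 0.0311]
orientation: [0.085, -3.14, -0.0]
force: [0.2, 0.1, -0.6]
opening: 0.0913
gripper_force: 0.0
```

>>> {"api": "carry_out", "payload": {"moves": [{"dx":0,"dy":0,"dz":0,"yaw":0,"jaw":0.093},{"dx":0,"dy":0,"dz":-0.02,"yaw":0,"jaw":0.093},{"dx":0,"dy":0,"dz":-0.04,"yaw":0,"jaw":0.093},{"dx":0,"dy":0,"dz":-0.05,"yaw":0,"jaw":0.093},{"dx":-0.05,"dy":0,"dz":-0.05,"yaw":0,"jaw":0.093},{"dx":-0.06,"dy":0,"dz":0,"yaw":0,"jaw":0.093},{"dx":0,"dy":0,"dz":0,"yaw":0,"jaw":0.093},{"dx":0,"dy":0,"dz":0,"yaw":0,"jaw":0.093}]}}

```text
t: 14.92
tool_pos: [0.5788, 0.0044, 0.1843]
orientation: [0.085, -3.138, -0.0]
force: [0.3, -0.8, 0.5]
opening: 0.0931
gripper_force: 0.0
```

```bash
cat > plate.py <<'E'
from h import *
import sys
np.set_printoptions(precision=4,suppress=True)
name,f,z=sys.argv[1],sys.argv[2],float(sys.argv[3]); box=[int(k) for k in sys.argv[4:8]]; thr=int(sys.argv[8])
c=camera_model(name);im=snap(name,f);h=cv2.cvtColor(im,cv2.COLOR_RGB2HSV)
m=((h[...,1]<40)&(h[...,2]>thr)).astype(np.uint8);x0,x1,y0,y1=box
k=np.zeros_like(m);k[y0:y1,x0:x1]=m[y0:y1,x0:x1];k=cv2.morphologyEx(k,cv2.MORPH_CLOSE,np.ones((5,5)))
q=max(cv2.findContours(k,0,2)[0],key=cv2.contourArea).reshape(-1,2)
print("px box",q.min(0),q.max(0),cv2.approxPolyDP(q.reshape(-1,1,2),4,True).reshape(-1,2).tolist())
r=cv2.minAreaRect(np.array([onplane(c,u,v,z)[:2] for u,v in q],np.float32));print(r)
E
python3 plate.py wrist pics/a4.png .053 150 500 60 330 150; python3 plate.py scene pics/s7.png .053 290 390 150 280 150; python3 -c "
from h import *;plan([.5,0,.1],0)"
```

```text
px box [282  95] [359 235] [[282, 95], [286, 222], [294, 215], [340, 214], [342, 235], [354, 235], [359, 95]]
((0.5254338383674622, 0.001675289124250412), (0.11860276758670807, 0.06360703706741333), 2.939392566680908)
px box [314 184] [377 241] [[350, 184], [314, 222], [339, 241], [377, 201]]
((0.5252659916877747, 0.00036955997347831726), (0.12621329724788666, 0.06797413527965546), 2.736617088317871)
d tool [ 0.0788 -0.0001  0.0857] yaw 0.0542 cur yaw deg 3.11 tilt [ 1.e-04 -1.e-04 -1.e+00] tcp [0.5787 0.0043 0.1857]
```

The plate lies flat on the block. Two cameras agree on a centre of (0.5255, 0.001) and a yaw of about 2.9°. I'm regrasping at its middle with the fingertips just above its underside, so the fingers clear the light box top.

>>> {"api": "carry_out", "payload": {"moves": [{"dx":0.0264,"dy":0,"dz":0,"yaw":0,"jaw":0.093},{"dx":0.0264,"dy":0,"dz":0.03,"yaw":0,"jaw":0.093},{"dx":0,"dy":0,"dz":0.05,"yaw":0,"jaw":0.093},{"dx":0,"dy":0,"dz":0.04,"yaw":0,"jaw":0.093},{"dx":0,"dy":0,"dz":0.01,"yaw":0,"jaw":0.093},{"dx":0,"dy":0,"dz":0,"yaw":0,"jaw":0.093},{"dx":0,"dy":0,"dz":0,"yaw":0,"jaw":0.093}]}}

```text
t: 15.9
tool_pos: [0.5285, 0.0013, 0.0578]
orientation: [-0.085, 3.137, -0.001]
force: [-0.6, -0.2, -0.2]
opening: 0.0928
gripper_force: 0.0
```

>>> {"api": "carry_out", "payload": {"moves": [{"dx":0.002,"dy":0,"dz":0.0056,"yaw":0,"jaw":0.093},{"dx":0,"dy":0,"dz":0.0056,"yaw":0,"jaw":0.093},{"dx":0,"dy":0,"dz":0,"yaw":0,"jaw":0.093},{"dx":0,"dy":0,"dz":0,"yaw":0,"jaw":0.093}]}}

```text
t: 16.4
tool_pos: [0.5247, 0.0014, 0.044]
orientation: [0.085, -3.14, -0.0]
force: [1.5, -0.2, 0.0]
opening: 0.0929
gripper_force: 0.0
```

```bash
python3 -c "
from h import *;plan([.526,.0015,.0465],np.radians(2.9))"
```

```text
d tool [-0.0013  0.     -0.0025] yaw 0.0036 cur yaw deg 3.11 tilt [-3.e-04  0.e+00 -1.e+00] tcp [0.5247 0.0014 0.044 ]
```

Slightly too low, so I'm raising 2.5 mm before closing.

>>> {"api": "carry_out", "payload": {"grip_force": 30, "moves": [{"dx":-0.001,"dy":0,"dz":-0.0025,"yaw":0,"jaw":0.093},{"dx":0,"dy":0,"dz":0,"yaw":0,"jaw":0.075},{"dx":0,"dy":0,"dz":0,"yaw":0,"jaw":0.065},{"dx":0,"dy":0,"dz":0,"yaw":0,"jaw":0.058},{"dx":0,"dy":0,"dz":0,"yaw":0,"jaw":0.055},{"dx":0,"dy":0,"dz":0,"yaw":0,"jaw":0.055},{"dx":0,"dy":0,"dz":0,"yaw":0,"jaw":0.055}]}}

```text
t: 17.27
tool_pos: [0.5258, 0.0014, 0.0466]
orientation: [0.085, -3.14, 0.0]
force: [0.1, -0.7, 0.6]
opening: 0.063
gripper_force: 30.0
```

>>> {"api": "carry_out", "payload": {"moves": [{"dx":0,"dy":0,"dz":-0.003,"yaw":0,"jaw":0.055},{"dx":0,"dy":0,"dz":-0.003,"yaw":0,"jaw":0.055},{"dx":0,"dy":0,"dz":0,"yaw":0,"jaw":0.055}]}}

```text
t: 17.65
tool_pos: [0.5261, 0.0014, 0.053]
orientation: [-0.085, 3.14, -0.0]
force: [-0.1, -0.4, -1.4]
opening: 0.0635
gripper_force: 30.0
```

```bash
python3 -c "
from h import *;plan([.526,.0015,.0465],np.radians(2.9))"
python3 - <<'E'
from h import *
np.set_printoptions(precision=4,suppress=True)
# light box pose from initial top + scene pictures
for n,bx,b2 in(("top",(425,496,240,332),(432,490,245,328)),("scene",(190,285,135,200),(190,285,135,200))):
    im=cv2.imread(f"pics/{n}.png");c=camera_model(n);h=cv2.cvtColor(im,cv2.COLOR_BGR2HSV)
    m=((h[...,1]<40)&(h[...,2]>215)).astype(np.uint8);k=np.zeros_like(m);x0,x1,y0,y1=b2;k[y0:y1,x0:x1]=m[y0:y1,x0:x1]
    q=max(cv2.findContours(k,0,2)[0],key=cv2.contourArea).reshape(-1,2)
    r=cv2.minAreaRect(np.array([onplane(c,u,v,.024)[:2] for u,v in q],np.float32));print(n,q.min(0),q.max(0),r)
E
```

```text
d tool [0.0001 0.0001 0.0065] yaw 0.0036 cur yaw deg 3.11 tilt [ 6.e-04 -1.e-04 -1.e+00] tcp [0.5261 0.0014 0.053 ]
top [438 251] [481 322] ((0.5626765489578247, -0.2554413676261902), (0.09193166345357895, 0.15139298141002655), 87.05978393554688)
scene [196 137] [277 198] ((0.563607931137085, -0.2582002878189087), (0.09284521639347076, 0.15228092670440674), 87.18171691894531)
```

>>> {"api": "carry_out", "payload": {"moves": [{"dx":0,"dy":0,"dz":-0.02,"yaw":0,"jaw":0.055},{"dx":0,"dy":0,"dz":-0.04,"yaw":0,"jaw":0.055},{"dx":0,"dy":0,"dz":-0.04,"yaw":0,"jaw":0.055},{"dx":0,"dy":0,"dz":-0.02,"yaw":0.105,"jaw":0.055},{"dx":-0.015,"dy":-0.02,"dz":0,"yaw":0,"jaw":0.055},{"dx":-0.02,"dy":-0.04,"dz":0,"yaw":0,"jaw":0.055},{"dx":-0.02,"dy":-0.045,"dz":0,"yaw":0,"jaw":0.055},{"dx":-0.02,"dy":-0.045,"dz":0,"yaw":0,"jaw":0.055}]}}

```text
t: 18.65
tool_pos: [0.5935, -0.1535, 0.1725]
orientation: [0.079, 3.141, 0.0]
force: [0.7, -0.2, -1.6]
opening: 0.0635
gripper_force: 30.0
```

>>> {"api": "carry_out", "payload": {"moves": [{"dx":-0.02,"dy":-0.045,"dz":0,"yaw":0,"jaw":0.055},{"dx":-0.015,"dy":-0.04,"dz":0,"yaw":0,"jaw":0.055},{"dx":-0.007,"dy":-0.018,"dz":0,"yaw":0,"jaw":0.055},{"dx":0,"dy":0,"dz":0,"yaw":0,"jaw":0.055},{"dx":0,"dy":0,"dz":0,"yaw":0,"jaw":0.055}]}}

```text
t: 19.27
tool_pos: [0.6296, -0.2564, 0.1723]
orientation: [-0.079, -3.14, -0.001]
force: [-0.3, -0.1, -1.3]
opening: 0.0634
gripper_force: 30.0
```

```bash
python3 plate.py wrist pics/b1.png .024 150 500 20 235 200; python3 - <<'E'
from h import *
plan([.563,-.2568,.04],np.radians(-2.9))
im=cv2.cvtColor(cv2.imread("pics/b1.png"),cv2.COLOR_BGR2GRAY)
for r in (130,170,210): 
  d=np.diff(im[r].astype(int));print(r,[(k,int(d[k])) for k in range(640-1) if abs(d[k])>25])
for c_ in(290,320,350):
  d=np.diff(im[:,c_].astype(int));print("col",c_,[(k,int(d[k])) for k in range(330) if abs(d[k])>20])
E
```

```text
px box [254  61] [388 234] [[263, 61], [268, 183], [254, 184], [256, 221], [270, 180], [357, 181], [337, 229], [325, 229], [325, 234], [385, 234], [388, 184], [365, 183], [370, 61]]
((0.5645493865013123, -0.2522612512111664), (0.12494926899671555, 0.15058931708335876), 87.07347869873047)
d tool [ 0.0665 -0.0041  0.1325] yaw 0.0006 cur yaw deg -2.87 tilt [-4.e-04  5.e-04 -1.e+00] tcp [ 0.6296 -0.2561  0.1725]
130 [(136, -33), (179, 32), (196, -36), (198, 35), (201, -37), (240, 26), (264, 38), (265, 86), (309, 41), (367, -93), (392, -62), (551, 36), (552, 78), (560, -64), (573, -45), (607, 36), (608, 70), (609, 29)]
170 [(126, -35), (169, 32), (240, -36), (242, 78), (248, -61), (266, 62), (267, 59), (294, 39), (365, -30), (366, -72), (369, 29), (390, -72), (545, -36), (546, 27), (548, 87), (549, 36), (556, -70), (568, -48), (602, 71), (603, 56), (631, -33)]
210 [(116, -34), (158, 34), (233, -36), (245, 39), (254, 118), (259, -72), (345, 80), (386, -74), (387, -65), (614, -34), (635, 34), (636, 32)]
col 290 [(38, 37), (59, 33), (60, 89), (180, -46), (181, -38), (183, 23), (228, 71), (230, -39), (264, 25)]
col 320 [(38, 42), (54, 70), (56, -34), (60, 90), (180, -45), (181, -93), (183, 30), (280, 79), (284, -81), (297, 78)]
col 350 [(38, 67), (39, 22), (56, -24), (60, 84), (180, -47), (181, -89), (183, 31), (198, 81), (256, -57), (264, 25)]
```

```bash
python3 - <<'E'
from h import *
np.set_printoptions(precision=4,suppress=True)
c=camera_model("wrist");P=lambda u,v:onplane(c,u,v,.024)[:2]
y=np.radians(-2.9);x=np.array([np.cos(y),np.sin(y)]);l=np.array([-x[1],x[0]])
L=[];Rr=[]
for v,a,b,e in((130,265.2,367.5,392.5),(170,267.1,366.3,390.5)):
    A,B=P(a,v),P(b,v);print(v,"width",np.linalg.norm(A-B),"lat",((A+B)/2)@l,"box right lat",P(e,v)@l); L.append(A);Rr.append(B)
print("yaw",[np.degrees(np.arctan2(*(q[1]-q[0])[::-1])) for q in(L,Rr)])
for u in(290,320,350): print("panel -x along",P(u,60.5)@x,"box -x",P(u,39)@x)
for p in([.5627,-.2554],[.5636,-.2582]): print("prior",np.array(p)@x,np.array(p)@l)
# plate in hand: -x end at z of top
t,M=T()
q=[onplane(c,u,181.5,t[2]-.0015+.008)@np.r_[x,0] for u in(300,320,340)];print("plate -x end rel TCP",np.array(q)-t[:2]@x)
E
```

```text
130 width 0.09034802435380848 lat -0.227135033324718 box right lat -0.15987518356019612
170 width 0.09061130044525181 lat -0.2269273490291924 box right lat -0.15951024637723554
yaw [np.float64(-2.7748037943290553), np.float64(-2.3415072182195997)]
panel -x along 0.5010207534603263 box -x 0.4851155738705907
panel -x along 0.5010080674515494 box -x 0.4851020471003281
panel -x along 0.500995379738248 box -x 0.48508851854266377
prior 0.5749008191831342 -0.2266042764436746
prior 0.5759413268368148 -0.22935515699772124
plate -x end rel TCP [-0.061 -0.061 -0.061]
```

The wrist view puts the panel centre at (0.564, -0.256) with a yaw of about -2.8°. The plate is centred on the TCP within 1 mm.

>>> {"api": "carry_out", "payload": {"moves": [{"dx":0.02,"dy":-0.001,"dz":0,"yaw":0,"jaw":0.055},{"dx":0.025,"dy":-0.001,"dz":0,"yaw":0,"jaw":0.055},{"dx":0.02,"dy":-0.001,"dz":0.02,"yaw":0,"jaw":0.055},{"dx":0,"dy":0,"dz":0.04,"yaw":0,"jaw":0.055},{"dx":0,"dy":0,"dz":0.04,"yaw":0,"jaw":0.055},{"dx":0,"dy":0,"dz":0.025,"yaw":0,"jaw":0.055},{"dx":0,"dy":0,"dz":0,"yaw":0,"jaw":0.055},{"dx":0,"dy":0,"dz":0,"yaw":0,"jaw":0.055}]}}

```text
t: 20.32
tool_pos: [0.5656, -0.2567, 0.0492]
orientation: [0.078, 3.139, -0.001]
force: [0.1, -0.3, -1.0]
opening: 0.0637
gripper_force: 30.0
```

```bash
python3 - <<'E'
from h import *
plan([.5648,-.2559,.0255],np.radians(-2.8))
c=camera_model("wrist");snap("wrist","pics/b2.png");im=cv2.cvtColor(cv2.imread("pics/b2.png"),cv2.COLOR_BGR2GRAY)
for r in (150,200,230): 
  d=np.diff(im[r].astype(int));print(r,[(k,int(d[k])) for k in range(150,500) if abs(d[k])>25])
for c_ in(270,300,340):
  d=np.diff(im[:,c_].astype(int));print("col",c_,[(k,int(d[k])) for k in range(330) if abs(d[k])>20])
E
```

```text
d tool [0.0009 0.0008 0.0237] yaw -0.0011 cur yaw deg -2.87 tilt [ 1.6e-03 -8.0e-04 -1.0e+00] tcp [ 0.5656 -0.2567  0.0492]
150 [(181, -38), (197, 38), (237, 65), (238, 61), (345, 37), (403, -52), (404, -37), (443, -34), (444, -44)]
200 [(202, 29), (236, -43), (241, 110), (250, -44), (254, 27), (259, -76), (349, 70), (400, -99), (405, 39), (438, -60)]
230 [(206, 28), (238, -55), (242, -32), (243, 118), (255, -53), (265, 46), (316, -74), (324, 57), (397, -32), (398, -84), (402, 31), (403, 27), (435, -81)]
col 270 [(111, 35), (138, -31), (143, 25), (144, 105), (180, -46), (181, -43), (182, 23), (183, 21), (228, 68), (230, -36), (264, 25)]
col 300 [(111, 33), (138, -23), (144, 121), (180, -45), (181, -43), (183, 25), (228, 71), (230, -28)]
col 340 [(55, 37), (81, -36), (111, 33), (138, -23), (144, 122), (164, 37), (180, -38), (181, -94), (183, 32), (220, 81), (255, -52), (264, 25)]
```

>>> {"api": "carry_out", "payload": {"moves": [{"dx":0.0008,"dy":0.0008,"dz":0.008,"yaw":0,"jaw":0.055},{"dx":0,"dy":0,"dz":0.007,"yaw":0,"jaw":0.055},{"dx":0,"dy":0,"dz":0.003,"yaw":0,"jaw":0.055},{"dx":0,"dy":0,"dz":0,"yaw":0,"jaw":0.055},{"dx":0,"dy":0,"dz":0,"yaw":0,"jaw":0.055}]}}

```text
t: 21.0
tool_pos: [0.5641, -0.2561, 0.0297]
orientation: [0.08, 3.14, -0.0]
force: [-0.2, -0.5, -1.8]
opening: 0.0636
gripper_force: 30.0
```

```bash
python3 - <<'E'
from h import *
plan([.5648,-.2559,.0255],np.radians(-2.8))
np.set_printoptions(precision=4,suppress=True)
c=camera_model("wrist");snap("wrist","pics/b3.png");im=cv2.cvtColor(cv2.imread("pics/b3.png"),cv2.COLOR_BGR2GRAY)
y=np.radians(-2.85);x=np.array([np.cos(y),np.sin(y)]);t,M=T()
P=lambda u,v,z:onplane(c,u,v,z)[:2]@x
for c_ in(270,300,340):
  d=np.diff(im[:,c_].astype(int));e=[(k,int(d[k])) for k in range(90,240) if abs(d[k])>20];print("col",c_,e)
  pe=[k for k,v in e if v>60];
  if pe: print(" panel -x along rel TCP",P(c_,pe[0]+.5,.024)-t[:2]@x)
E
```

```text
d tool [-0.0007  0.0002  0.0042] yaw -0.002 cur yaw deg -2.91 tilt [ 1.e-04 -0.e+00 -1.e+00] tcp [ 0.5641 -0.2561  0.0297]
col 270 [(112, 28), (142, -23), (148, 53), (149, 74), (180, -68), (182, 22), (183, 21), (228, 68), (230, -37)]
 panel -x along rel TCP -0.07511990517075162
col 300 [(112, 29), (142, -26), (148, 37), (149, 92), (180, -44), (181, -45), (182, 21), (183, 24), (228, 71), (230, -30)]
 panel -x along rel TCP -0.0750993696658473
col 340 [(112, 29), (142, -24), (148, 35), (149, 92), (180, -46), (181, -42), (183, 32), (216, 73)]
 panel -x along rel TCP -0.07507198748079236
```

>>> {"api": "carry_out", "payload": {"moves": [{"dx":-0.0008,"dy":0,"dz":0.002,"yaw":0,"jaw":0.055},{"dx":0,"dy":0,"dz":0.001,"yaw":0,"jaw":0.055},{"dx":0,"dy":0,"dz":0,"yaw":0,"jaw":0.055},{"dx":0,"dy":0,"dz":0,"yaw":0,"jaw":0.055}]}}

```text
t: 21.55
tool_pos: [0.5648, -0.2561, 0.0266]
orientation: [-0.08, -3.141, -0.0]
force: [-0.7, 0.8, -1.2]
opening: 0.0633
gripper_force: 30.0
```

>>> {"api": "carry_out", "payload": {"moves": [{"dx":0,"dy":0,"dz":0.0007,"yaw":0,"jaw":0.055},{"dx":0,"dy":0,"dz":0,"yaw":0,"jaw":0.055}]}}

```text
t: 21.8
tool_pos: [0.5647, -0.2561, 0.0259]
orientation: [-0.08, -3.14, -0.0]
force: [-0.3, -0.1, -1.3]
opening: 0.0638
gripper_force: 30.0
```

>>> {"api": "carry_out", "payload": {"moves": [{"dx":0,"dy":0,"dz":0.0007,"yaw":0,"jaw":0.055},{"dx":0,"dy":0,"dz":0,"yaw":0,"jaw":0.055}]}}

```text
t: 22.05
tool_pos: [0.5649, -0.2561, 0.0256]
orientation: [0.08, 3.14, -0.0]
force: [-1.6, -0.0, 3.3]
opening: 0.0639
gripper_force: 30.0
```

Touchdown at the expected height, so I'm releasing.

>>> {"api": "carry_out", "payload": {"grip_force": 3, "moves": [{"dx":0,"dy":0,"dz":0,"yaw":0,"jaw":0.055},{"dx":0,"dy":0,"dz":0,"yaw":0,"jaw":0.066},{"dx":0,"dy":0,"dz":0,"yaw":0,"jaw":0.072},{"dx":0,"dy":0,"dz":0,"yaw":0,"jaw":0.08},{"dx":0,"dy":0,"dz":-0.01,"yaw":0,"jaw":0.08},{"dx":0,"dy":0,"dz":-0.04,"yaw":0,"jaw":0.08},{"dx":0,"dy":0,"dz":-0.05,"yaw":0,"jaw":0.08},{"dx":0,"dy":0,"dz":-0.04,"yaw":0,"jaw":0.08}]}}

```text
t: 23.05
tool_pos: [0.5653, -0.2564, 0.1684]
orientation: [0.08, 3.138, -0.002]
force: [1.2, 0.3, -0.1]
opening: 0.0798
gripper_force: 0.0
```

>>> {"api": "carry_out", "payload": {"moves": [{"dx":-0.04,"dy":0,"dz":0,"yaw":0,"jaw":0.08},{"dx":-0.05,"dy":0,"dz":0,"yaw":0,"jaw":0.08},{"dx":0,"dy":0,"dz":0,"yaw":0,"jaw":0.08},{"dx":0,"dy":0,"dz":0,"yaw":0,"jaw":0.08}]}}

```text
t: 23.55
tool_pos: [0.6543, -0.2606, 0.1652]
orientation: [-0.079, -3.14, -0.0]
force: [-0.9, 0.1, 0.1]
opening: 0.08
gripper_force: 0.0
```

```bash
python3 - <<'E'
from h import *
np.set_printoptions(precision=4,suppress=True)
c=camera_model("wrist");im=snap("wrist","pics/e1.png");snap("top","pics/e2.png");g=cv2.cvtColor(im,cv2.COLOR_RGB2GRAY).astype(int)
print(read_state()["force"],proj(c,[.564,-.256,.032]))
for v in(150,190,215):
  d=np.diff(g[v]);print(v,[(k,int(d[k]),onplane(c,k+.5,v,.032)[1].round(4)) for k in range(220,420) if abs(d[k])>12])
for u in(290,318,345):
  d=np.diff(g[:,u]);print("col",u,[(k,int(d[k]),onplane(c,u,k+.5,.032)[0].round(4),onplane(c,u,k+.5,.024)[0].round(4)) for k in range(40,300) if abs(d[k])>12])
E
```

```text
[0.1833 1.2686 0.1905] [320.0585 123.6775]
150 [(240, -30, np.float64(-0.325)), (242, 38, np.float64(-0.3233)), (243, 49, np.float64(-0.3224)), (244, 17, np.float64(-0.3216)), (256, -58, np.float64(-0.3113)), (264, -15, np.float64(-0.3045)), (265, -15, np.float64(-0.3037)), (268, 109, np.float64(-0.3011)), (282, -39, np.float64(-0.2891)), (288, 57, np.float64(-0.284)), (303, 17, np.float64(-0.2712)), (357, -17, np.float64(-0.2251)), (358, 25, np.float64(-0.2243)), (371, -91, np.float64(-0.2132)), (374, 20, np.float64(-0.2106)), (395, -17, np.float64(-0.1927)), (396, -80, np.float64(-0.1918)), (397, 13, np.float64(-0.191))]
190 [(241, -34, np.float64(-0.3282)), (245, 38, np.float64(-0.3247)), (266, -24, np.float64(-0.3061)), (269, 59, np.float64(-0.3035)), (270, 58, np.float64(-0.3026)), (283, -18, np.float64(-0.2911)), (284, -21, np.float64(-0.2902)), (289, 75, np.float64(-0.2858)), (356, 13, np.float64(-0.2267)), (369, -115, np.float64(-0.2152)), (372, 30, np.float64(-0.2125)), (393, -35, np.float64(-0.194)), (394, -37, np.float64(-0.1931))]
215 [(232, -34, np.float64(-0.339)), (247
[... 1897 characters left out ...]
4(0.7064), np.float64(0.71)), (281, -21, np.float64(0.7074), np.float64(0.711)), (288, 31, np.float64(0.7148), np.float64(0.7186))]
col 345 [(43, -18, np.float64(0.5055), np.float64(0.5037)), (44, 16, np.float64(0.5062), np.float64(0.5044)), (195, 27, np.float64(0.6255), np.float64(0.627)), (209, -123, np.float64(0.6382), np.float64(0.64)), (212, 36, np.float64(0.641), np.float64(0.6428)), (233, -27, np.float64(0.6607), np.float64(0.6631)), (234, -13, np.float64(0.6617), np.float64(0.6641)), (236, 21, np.float64(0.6636), np.float64(0.666)), (237, 30, np.float64(0.6645), np.float64(0.667)), (280, -46, np.float64(0.7077), np.float64(0.7113)), (281, -27, np.float64(0.7087), np.float64(0.7124))]
```

```bash
python3 -c "
from plant import close_job;print(close_job())"
```

```text
the job is handed in; nothing more can be done
None
```

The job is handed in at about 24 s of the 72 s allowed: the plate was tipped, laid on the block, regrasped across its width, and now lies flat, slides up, on the light box, measured within about 1 mm of the panel's centre, with no sign that anything else was touched.

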